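# Draw back the spring pin of a label unwinder and lay its spindle in the V-rest

### The job

The label core on the unwinder is used up. Take the forked wedge tool from its wooden block and push it, tilted in under the guard and without forcing it, astride the spring pin between the side plate and the pin's collar until it sits on the pin; let go, so that the tool alone keeps the pin drawn back. Then tip the freed right end of the spindle up, draw the spindle out of its left bearing and lay it gently and level in both V-notches of the wooden rest, leaving the tool in place for the next spindle and the other things where they stand.

Things in the scene. Friction and masses are not known exactly. Their poses are not given: they have to be found in the camera images.
- unwinder: grey label unwinder fixed to the bench, base 130 x 340 mm. Origin at bench level under the spindle; x away from the robot, y along the spindle to the left. 8 mm side plates with round tops of 32 mm radius about the spindle's axis (x 0, z 115 mm), the left one's inner face at y = 101 mm. The spindle's left end is in a round hole, its right end in a saddle open at the top, locked by the pin
- pin (a point): fixed point of the unwinder on the axis of pin and spindle, 115 mm to -y of its middle; axes as the unwinder's. The right plate with saddle, pin, collar and guard is clamped in slots and its place along y is not measured: its outer face lies up to 5 mm to either side of this point; find it by touching it with the fork. The gap from that face out to the collar is 4.5 mm at rest
- guard_edge (a point): middle of the free front edge of a sheet guard over the pin, 30 mm above its axis, 78 mm long in y (moves 5 mm either way with that plate); top 33 mm above the axis. The guard runs back from x = 0 to a wall at x = 64 mm and is open in front, so the fork reaches the pin only with its upper end tilted towards the robot (-x), about the unwinder's y, by 26 to 50 degrees from vertical; 38 is best
- left_hole (a point): middle of the 20 mm round hole in a black housing, 7 mm thick, on the left plate; the spindle's left end lies on its bottom and reaches 10 mm past this point, 1 mm short of the plate. To take the spindle out, tip its right end up about 15 degrees, until it is above right plate and guard, and draw it 15 mm or more to the right along its length out of the hole
- spring_pin (a joint): travel in m of the spring pin along the unwinder's -y (outwards): 0 at rest, at most 0.021. A 7 mm steel pin with a 30 mm collar; its tip sticks 4 to 14 mm into the spindle's right end and locks the spindle in the saddles. The spring pushes it in with 2 N at rest and 0.28 N more per mm. Drawn back 17 mm by the thick part of the fork, it is clear of the spindle
- fork: steel fork with black grip, 184 mm long, 0.13 kg, standing tips down in its block. Origin on its long axis at the tips, z from tips to grip, x across the tines, y across its thickness. Flat face at y = +10.75 mm (on the robot's left as it stands): it goes against the side plate. The other face is the wedge: 2.5 mm thick at the tips, growing evenly over 60 mm to 21.5 mm, then level to the crotch
- fork_crotch (a point): bottom of the fork's slot, on its long axis, 78 mm above the tips; axes as the fork's. Tines 7.5 mm wide, slot 11 mm, 26 mm over both. When the fork sits on the pin this lies about 4 mm above the pin's axis. Pushing it home takes some 5 to 15 N; then it stays clamped by the spring when let go
- fork_grip (a point): middle of the fork's black plastic grip, 151 mm above the tips; axes as the fork's. The grip is 26 mm (x) by 20 mm (y) by 66 mm long; grasp it across y
- fork_block: wooden block, 75 x 65 x 75 mm, fixed to the bench, with a pocket of 30 x 25 mm, 65 mm deep, in which the fork stands upright with 2 mm play, its tips 10 mm above the bench. Origin under its middle at bench level; axes as the standing fork's
- spindle: steel tube, 16 mm diameter, 200 mm long, 9 mm bore in its right end, with an empty cardboard core of 38 mm diameter, 90 mm long, round its middle and a black ring (29 mm) at each end of the core; 0.2 to 0.45 kg. Origin at its middle on the axis, y along the axis. Grip it from above across the core
- rest: wooden rest fixed to the bench: board 86 x 186 x 12 mm with two uprights, 72 mm wide (x), 12 mm thick, 77 mm high, at y = +70 and -70 mm, each with a 90 degree V-notch open at the top, 44 mm wide at its mouth, bottom at z = 55 mm. Origin under its middle at bench level, y along the line of the notches
- rest_seat (a point): where the spindle's middle is when it lies in both V-notches: 66 mm over the bench above the rest's middle; axes as the rest's
- label_roll: bystander: fresh white label roll, 84 mm diameter, 55 mm high, an obstacle that stays where it stands; origin under its middle
- measure: bystander: yellow tape measure, 64 x 75 mm, 37 mm high; origin under its middle
- carton: bystander: small closed cardboard carton, 77 x 102 mm, 63 mm high; origin under its middle
Mind the look-alikes: they are no part of the job. There is more than one size of the fork; the one meant has the size given above.

How it is judged:
By the outcome, as a careful person would: the job done as asked, in the order asked, and still so for the second after the job is handed in, with the robot touching nothing.
It also fails if it takes over 58 s, if anything falls off the work surface, if the arm or the gripper's body presses on something with over 40 N, if the wrist force passes 120 N, or if a joint passes its speed limit or range.

### The arm

A 6-joint arm with a two-finger parallel gripper is mounted at the origin on the work surface; the furniture and walls round the work are solid. World frame = base frame: x ahead of the robot, y to its left, z up, the work surface at z = 0. Lengths are in mm, angles in rad, forces in N, time in s.
With the tool pointing down it reaches from about 275 to 750 mm from the base axis. Payload 10.2 kg.
Tool frame: the origin (TCP) lies on the centre line of the jaws, within the pads' length; the fingertips stand 17 mm ahead of it and the grasp point (between the pads) lies 2 mm behind it; z points along the fingers, y is the line along which they close (so a half turn about z gives the same grasp; the last joint's range is limited). The gripper opens to 85 mm and grips with 20 to 120 N. Pads are 22 mm wide; open, the fingers measure 114 mm over their backs; the gripper's body (76 mm by 85 mm) begins 54 mm behind the grasp point. The pads swing forward as they close: fully open they stand 13 mm farther back than shut.
Start: joints at [-1.465, 0.313, 1.498, -0, 1.331, -0.223], TCP at [169.514, -496.887, 248.294] pointing down, gripper open.
Joint ranges: [-2.94, 2.94], [-0.97, 2.17], [0.19, 2.56], [-1.23, 4.37], [0.02, 3.11], [-2.88, 2.88]. Speed limits (rad/s): [2.39, 2.39, 3.01, 3.14, 3.14, 3.14].

### API

Orientations are given as a unit quaternion [w, x, y, z].
In Python, from rig import ctrl gives the robot as it stands. The module is installed in compiled form; this text tells all that it offers.
- The arm moves only by the shell command python3 -m jog 'ROWS' [FORCE]. ROWS is JSON, a list of rows, each an object with "delta_pos": the shift along the world's x, y, z in mm, a list of three; "angular": the turn, a rotation vector about the world's x, y, z in rad, a list of three; "fingers": the opening, from 0 (shut) to 1 (fully open). In form: [{"delta_pos": [tx, ty, tz], "angular": [rx, ry, rz], "fingers": fingers}, ...]. A call has 1 to 10 rows; each row is the pose to reach, as a shift and turn from the pose commanded when the call began; what a row does not reach only later rows make up. A row lasts 1/8 s, in which the tool goes at most 62.5 mm and 10.7 degrees, less where a joint would pass 70% of its speed; a pose out of reach is approached as far as the arm can. A call with a gripper value outside its range is refused whole. The fingers move at their own pace and stop on an object; FORCE is the grip in N (left out, the last holds). Time passes only in rows, so rows that repeat a pose let the fingers close. It gives the time, the measured TCP pose, the force, the opening and the grip force at its end, in the units of the state.
- ctrl.sense(): the state, without advancing time (a new reading comes with each control period).
- ctrl.capture(name): name is "scene" or "top" or "wrist"; returns a dict with "pixels" (400x640x3 uint8, blue, green, red), "fx", "fy", "cx", "cy" (pixels), "dist" ([k1, k2, p1, p2, k3] as OpenCV has them; the pictures are not rectified), "R" (3x3) and "t" (3): a world point X has camera coordinates R X + t. Camera axes: x right, y down, z forward; pixel columns grow to the right and rows downward; lengths in mm; the calibration is good to about 2 mm. A picture is of the moment at which its call begins. There is no depth.
- ctrl.finish_job(): hands the job in; it is judged then, once.
The state is a dict: "time_s": time; "joints": joint angles; "dq": joint speeds; "tau": joint torques, N m; "eef_pos": TCP position; "ee_rot": TCP orientation; "force": force on the tool from outside, world axes, zero at the start; "wrist_torque": the same for the moment, N m; "grip_width": opening from 0.0 (shut) to 1.0 (fully open); "grip_force": force on a finger pad.
Only numpy, scipy, OpenCV 4.12 (cv2) and the standard library are available. Lean on these libraries where they do the work, as an engineer would, in place of code of your own. Each camera call takes 0.05 s, during which the arm holds its last target. There are 200 camera calls.

## Working session

There is one attempt and no reset: what is moved stays moved. The work goes in short steps, Python scripts to look and compute and a shell command to move; the robot and the scene stay as the last step left them, time stands still between calls to the robot, and variables do not carry over. Pictures are saved under pics/ and viewed, at most 10 in all, crops included, and the job is handed in when it is done.

```bash
mkdir -p pics; cat > h.py <<'E'
from rig import ctrl
import cv2, numpy as np
def cap(n):
    c=ctrl.capture(n); c['K']=np.array([[c['fx'],0,c['cx']],[0,c['fy'],c['cy']],[0,0,1]],float)
    c['R']=np.array(c['R']);c['t']=np.array(c['t'],float);c['dist']=np.array(c['dist'],float);c['pixels']=np.array(c['pixels']);return c
def ray(c,px):
    u=cv2.undistortPoints(np.array(px,float).reshape(-1,1,2),c['K'],c['dist']).reshape(-1,2)
    d=np.c_[u,np.ones(len(u))]@c['R']; return -c['R'].T@c['t'],d/np.linalg.norm(d,axis=1)[:,None]
def onz(c,px,z):
    o,d=ray(c,px); return o+d*((z-o[2])/d[:,2])[:,None]
def proj(c,P):
    r,_=cv2.Rodrigues(c['R']); return cv2.projectPoints(np.array(P,float).reshape(-1,1,3),r,c['t'],c['K'],c['dist'])[0].reshape(-1,2)
def tri(c1,p1,c2,p2):
    o1,d1=ray(c1,p1);o2,d2=ray(c2,p2);d1=d1[0];d2=d2[0]
    s=np.linalg.lstsq(np.c_[d1,-d2],o2-o1,rcond=None)[0]
    a=o1+s[0]*d1;b=o2+s[1]*d2;return (a+b)/2,np.linalg.norm(a-b)
E
python3 - <<'E'
from h import *
for n in ['scene','top']:
    c=cap(n); cv2.imwrite(f'pics/{n}0.png',c['pixels']); print(n,-c['R'].T@c['t'],c['R'][2],c['fx'])
print(ctrl.sense())
E
```

```text
scene [-201.70947247 -869.38929398  615.33062039] [ 0.55997604  0.70447981 -0.43604476] 397.7948322953164
top [ 357.05672754  -68.47778957 1171.42732191] [ 0.08563935  0.00135466 -0.99632528] 372.4688004700669
{'time_s': 0.1, 'joints': array([-1.46541716e+00,  3.13386201e-01,  1.49832721e+00,  8.42352700e-06,
        1.33097773e+00, -2.23397731e-01]), 'dq': array([ 1.40918538e-03, -1.55265159e-03, -3.75244238e-03,  5.56709990e-05,
        1.21050041e-03, -1.67022493e-03]), 'tau': array([ 1.64962283e-03, -4.12902188e+01, -2.60143644e+01, -2.75300472e-04,
        3.01452725e-03,  1.00634330e-05]), 'eef_pos': array([ 169.48566455, -496.68596742,  247.80906356]), 'ee_rot': array([-5.48046933e-04,  9.86518635e-01,  1.63648041e-01,  3.64752553e-05]), 'force': array([-0.14259396,  0.64566037, -0.82111849]), 'wrist_torque': array([0.11204288, 0.00989332, 0.03461753]), 'grip_force': 0.0, 'grip_width': 1.000209984702872}
```

View pics/scene0.png

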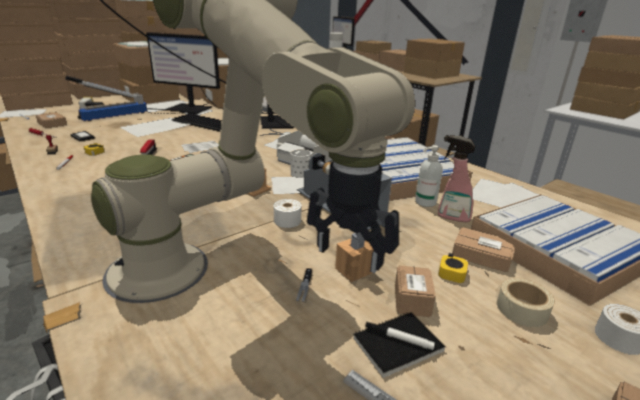

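View pics/top0.png

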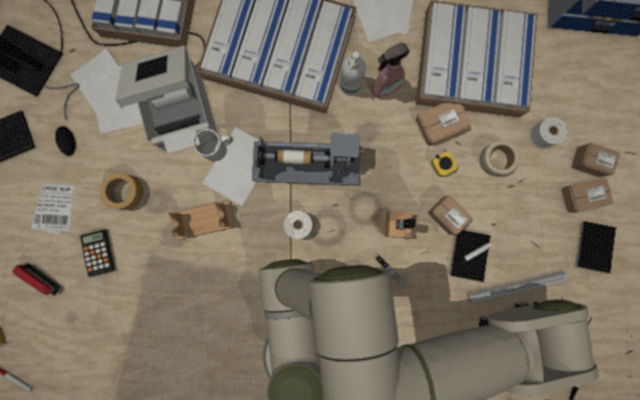

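Scene picture: the gripper hides most of the work. Block with fork at about (352,258), a small fork lying at (306,283). Top picture: unwinder (305,160) with guard at (345,158), block with upright fork (402,224), rest (203,220), label roll (298,225), measure (444,163), cartons (452,213)/(443,123).
Fork candidates (top): upright fork in the block (402,224), and the small fork lying on the bench (388,267), a look-alike. The description (standing in its block) gives (402,224); checking in a crop.

```bash
python3 - <<'E'
from h import *
c=cap('top'); I=c['pixels']
cv2.imwrite('pics/crop1.png',cv2.resize(I[125:285,165:435],None,fx=2.95,fy=2.95,interpolation=cv2.INTER_CUBIC))
E
```

```text
(no output)
```

View pics/crop1.png

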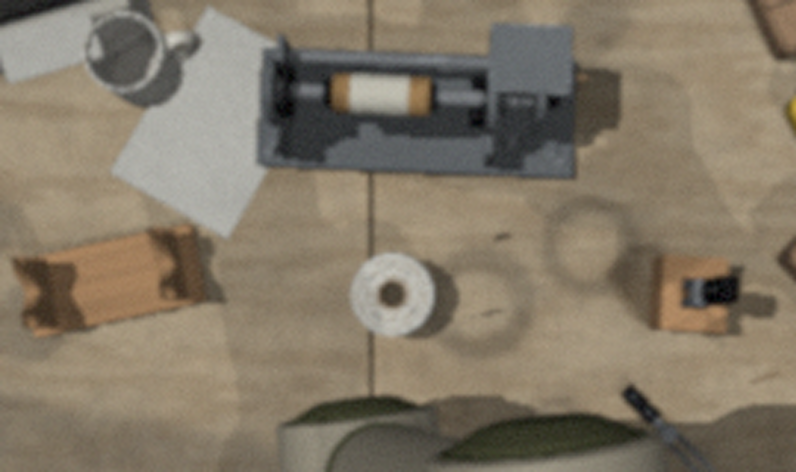

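Crop: the block (693,293) holds the fork whose black grip leans right by perspective to (722,290); the lying fork at (650,410) is clearly smaller. Unwinder guard (490–572, 25–95), core (381,93), rest corners (15,262)–(200,228)–(35,335)–(208,300).

```bash
python3 - <<'E'
from h import *
c=cap('top')
def P(x,y,z): return onz(c,[165+x/2.95,125+y/2.95],z)[0].round(1)
for n,x,y,z in [('baseFL',258,163,12),('baseFR',575,178,12),('guardFL',490,94,148),('guardFR',572,96,148),('guardBL',490,25,148),('guardBR',572,27,148),('core L',332,93,115),('core R',432,95,115),('spL',300,90,115),('spR',485,99,115),
 ('blk TL',657,257,75),('TR',738,264,75),('BL',653,328,75),('BR',728,333,75),('grip top L',707,290,194),('grip topR',737,290,194),
 ('rest NL',15,262,77),('rest NR',193,228,77),('rest SL',35,335,77),('rest SR',208,300,77),('roll',393,293,55)]: print(n,P(x,y,z))
E
```

```text
baseFL [542.1 151.8  12. ]
baseFR [ 522.3 -185.9   12. ]
guardFL [583.9 -93.3 148. ]
guardFR [ 581.2 -170.8  148. ]
guardBL [650.6 -94.1 148. ]
guardBR [ 647.8 -172.1  148. ]
core L [594.   60.2 115. ]
core R [590.9 -37.5 115. ]
spL [597.3  91.5 115. ]
spR [586.3 -89.2 115. ]
blk TL [ 432.8 -260.1   75. ]
TR [ 424.9 -340.9   75. ]
BL [ 362.  -254.3   75. ]
BR [ 356.3 -328.8   75. ]
grip top L [ 394.7 -283.   194. ]
grip topR [ 394.4 -309.7  194. ]
rest NL [434.4 382.7  77. ]
rest NR [466.7 204.3  77. ]
rest SL [361.3 360.9  77. ]
rest SR [394.4 188.5  77. ]
roll [400.4   5.5  55. ]
```

```bash
python3 -m jog '[{"delta_pos":[75,67,40],"angular":[0,0,-0.15],"fingers":1},{"delta_pos":[115,101,62],"angular":[0,0,-0.3],"fingers":1},{"delta_pos":[150,134,62],"angular":[0,0,-0.414],"fingers":1},{"delta_pos":[190,170,62],"angular":[0,0,-0.414],"fingers":1},{"delta_pos":[225,201,62],"angular":[0,0,-0.414],"fingers":1},{"delta_pos":[225,201,62],"angular":[0,0,-0.414],"fingers":1},{"delta_pos":[225,201,62],"angular":[0,0,-0.414],"fingers":1},{"delta_pos":[225,201,62],"angular":[0,0,-0.414],"fingers":1}]' 60
python3 - <<'E'
from h import *
w=cap('wrist');t=cap('top')
np.save('pics/w1.npy',w,allow_pickle=True)
print(-w['R'].T@w['t'],w['R'],w['fx'])
print(ctrl.sense()['joints'])
cv2.imwrite('pics/w1.png',w['pixels'])
E
```

```text
time_s: 1.2
eef_pos: [393.7, -296.8, 310.2]
ee_rot: [-0.0, 0.999, -0.044, -0.0]
force: [0.2, -0.5, 0.1]
grip_width: 0.998
grip_force: 0.0
[ 474.79891208 -303.52993774  436.96604871] [[-8.69240475e-02 -9.96214929e-01  1.56585252e-04]
 [-9.44509789e-01  8.24625287e-02  3.17964134e-01]
 [-3.16773529e-01  2.74908331e-02 -9.48102729e-01]] 342.2313905429468
[-8.83872078e-01  2.02930299e-01  1.47854352e+00 -8.84359556e-05
  1.46028084e+00  7.74155754e-01]
```

View pics/w1.png

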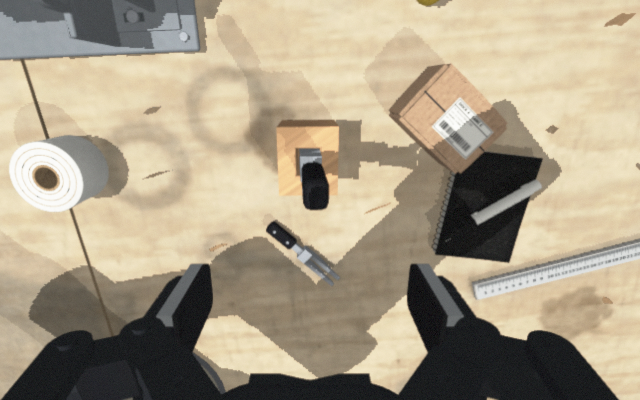

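Wrist picture: block top corners about (278,128),(338,127),(279,195),(338,196); fork grip from (313,165) to its top end at (315,200); small look-alike fork lying at (300,250); unwinder base corner at (200,50).

```bash
python3 - <<'E'
from h import *
w=np.load('pics/w1.npy',allow_pickle=True).item()
print(onz(w,[[278,128],[338,127],[279,195],[338,196]],75).round(1))
print(onz(w,[[278,128],[338,127],[279,195],[338,196]],75).mean(0).round(1))
print('grip top', onz(w,[[303,203],[328,202],[315,190],[315,209]],194).round(1))
I=w['pixels'][150:225,290:345]; m=(I.max(2)<55).astype(np.uint8)
ys,xs=np.where(m); 
for y in range(0,75,6):
    r=xs[ys==y]
    if len(r): print(y+150,r.min()+290,r.max()+290)
print('base', onz(w,[[200,50]],12))
E
```

```text
[[ 433.5 -267.1   75. ]
 [ 429.1 -329.6   75. ]
 [ 360.3 -259.7   75. ]
 [ 353.5 -325.    75. ]]
[ 394.1 -295.3   75. ]
grip top [[ 390.1 -291.4  194. ]
 [ 389.3 -310.2  194. ]
 [ 399.5 -301.2  194. ]
 [ 384.5 -300.   194. ]]
162 314 314
168 302 322
174 302 324
180 303 325
186 303 327
192 303 327
198 304 327
204 305 326
base [[ 521.92245927 -181.90095361   12.        ]]
```

```bash
python3 -m jog '[{"delta_pos":[1,-2,-50],"angular":[0,0,0],"fingers":1},{"delta_pos":[1,-2,-100],"angular":[0,0,0],"fingers":1},{"delta_pos":[1,-2,-135],"angular":[0,0,0],"fingers":0.7},{"delta_pos":[1,-2,-151],"angular":[0,0,0],"fingers":0.5},{"delta_pos":[1,-2,-151],"angular":[0,0,0],"fingers":0.3},{"delta_pos":[1,-2,-151],"angular":[0,0,0],"fingers":0.0},{"delta_pos":[1,-2,-151],"angular":[0,0,0],"fingers":0.0},{"delta_pos":[1,-2,-151],"angular":[0,0,0],"fingers":0.0},{"delta_pos":[1,-2,-151],"angular":[0,0,0],"fingers":0}]' 80
```

```text
time_s: 2.42
eef_pos: [395.7, -298.1, 160.0]
ee_rot: [0.0, 0.999, -0.043, 0.0]
force: [-1.2, 0.3, 6.2]
grip_width: 0.224
grip_force: 78.4
```

```bash
python3 -m jog '[{"delta_pos":[0,0,15],"angular":[0,0,0],"fingers":0},{"delta_pos":[0,0,40],"angular":[0,0,0],"fingers":0},{"delta_pos":[0,0,70],"angular":[0,0,0],"fingers":0},{"delta_pos":[0,0,110],"angular":[0,0,0],"fingers":0},{"delta_pos":[0,0,150],"angular":[0,0,0],"fingers":0},{"delta_pos":[0,0,170],"angular":[0,0,0],"fingers":0},{"delta_pos":[0,0,170],"angular":[0,0,0],"fingers":0},{"delta_pos":[0,0,170],"angular":[0,0,0],"fingers":0}]'
python3 - <<'E'
from h import *
w=cap('wrist')
np.save('pics/w2.npy',w,allow_pickle=True)
cv2.imwrite('pics/w2.png',w['pixels'])
E
```

```text
time_s: 3.42
eef_pos: [395.3, -297.7, 328.4]
ee_rot: [-0.001, 0.999, -0.043, -0.0]
force: [0.7, 0.1, -1.3]
grip_width: 0.227
grip_force: 77.9
```

View pics/w2.png

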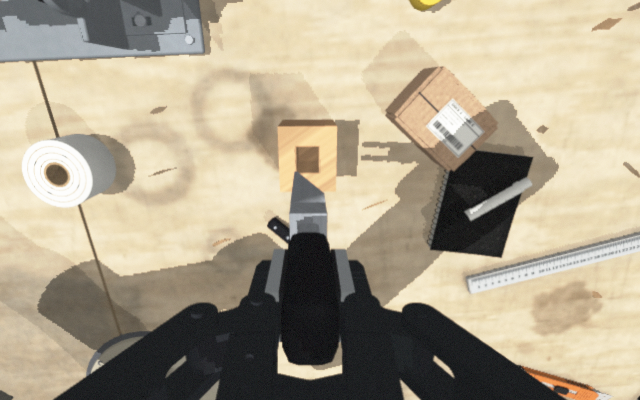

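Wrist picture: fork held upright, tips at (297,172), thin end left (flat face to the robot's left), grip (308,300); block pocket empty at (308,158).

```bash
python3 - <<'E'
from h import *
w=np.load('pics/w2.npy',allow_pickle=True).item()
# predicted fork points if centred in tool
th=-0.086; X=np.array([np.cos(th),np.sin(th),0]);Y=np.array([-np.sin(th),np.cos(th),0]);Z=np.array([0,0,1.])
o=np.array([395.3,-297.7,328.4-150])
for x in (13,-13):
  for y,z in [(10.75,0),(8.25,0),(10.75,60),(-10.75,60),(10.75,78),(-10.75,78),(10,118),(-10,118)]:
    print(x,y,z,proj(w,o+x*X+y*Y+z*Z)[0].round(1))
cv2.imwrite('pics/w2c.png',cv2.resize(w['pixels'][160:260,250:370],None,fx=5,fy=5,interpolation=cv2.INTER_CUBIC))
E
```

```text
13 10.75 0 [297.1 170. ]
13 8.25 0 [300.1 170. ]
13 10.75 60 [293.9 191.7]
13 -10.75 60 [326.3 191.8]
13 10.75 78 [292.6 200.6]
13 -10.75 78 [327.6 200.6]
13 10 118 [290.4 226.4]
13 -10 118 [330.1 226.5]
-13 10.75 0 [297.4 199.6]
-13 8.25 0 [300.3 199.6]
-13 10.75 60 [294.4 227.7]
-13 -10.75 60 [325.7 227.8]
-13 10.75 78 [293.2 239. ]
-13 -10.75 78 [326.9 239.1]
-13 10 118 [291.2 271.8]
-13 -10 118 [329.1 271.8]
```

View pics/w2c.png

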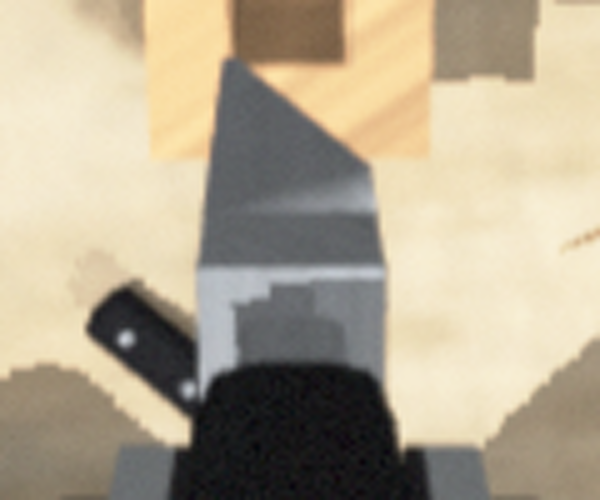

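```bash
python3 - <<'E'
from scipy.spatial.transform import Rotation as R
import numpy as np
th=-0.05
for k in (1/4,.5,.75,1):
  print((R.from_rotvec(np.array([-np.sin(th),np.cos(th),0])*-0.663*k)*R.from_rotvec([0,0,0.036])).as_rotvec().round(3))
E
```

```text
[-0.011 -0.165  0.036]
[-0.023 -0.331  0.036]
[-0.034 -0.496  0.035]
[-0.045 -0.662  0.035]
```

```bash
python3 -m jog '[{"delta_pos":[10,44,0],"angular":[-0.011,-0.165,0.036],"fingers":0},{"delta_pos":[20,88,0],"angular":[-0.023,-0.331,0.036],"fingers":0},{"delta_pos":[28,132,-8],"angular":[-0.034,-0.496,0.036],"fingers":0},{"delta_pos":[37,174,-16],"angular":[-0.045,-0.662,0.035],"fingers":0},{"delta_pos":[37,174,-16],"angular":[-0.045,-0.662,0.035],"fingers":0},{"delta_pos":[37,174,-16],"angular":[-0.045,-0.662,0.035],"fingers":0},{"delta_pos":[37,174,-16],"angular":[-0.045,-0.662,0.035],"fingers":0}]'
python3 - <<'E'
from h import *
w=cap('wrist')
np.save('pics/w3.npy',w,allow_pickle=True)
cv2.imwrite('pics/w3.png',w['pixels'])
print(ctrl.sense()['joints'],ctrl.sense()['force'])
E
```

```text
time_s: 4.35
eef_pos: [432.9, -124.9, 313.7]
ee_rot: [0.009, 0.945, -0.023, 0.325]
force: [-0.8, -0.4, -1.5]
grip_width: 0.222
grip_force: 78.3
[-0.77420145 -0.20910038  2.01171961  0.55249758  0.88913681  0.59088313] [-0.349477   -0.2776639  -1.60371921]
```

View pics/w3.png

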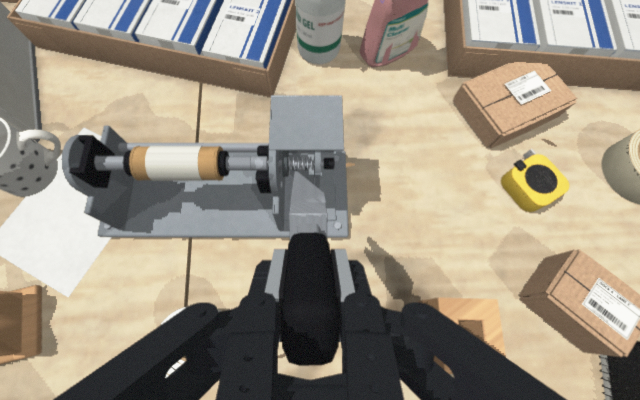

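Wrist picture: guard (272–343, 97–150), spring/pin at (300,163), core (130–225,163), left housing (88,160), fork tips at about (300,170) in line of sight. Zooming on the pin.

```bash
python3 - <<'E'
from h import *
w=np.load('pics/w3.npy',allow_pickle=True).item()
cv2.imwrite('pics/w3c.png',cv2.resize(w['pixels'][130:230,225:358],None,fx=6,fy=6,interpolation=cv2.INTER_CUBIC))
E
```

```text
(no output)
```

View pics/w3c.png

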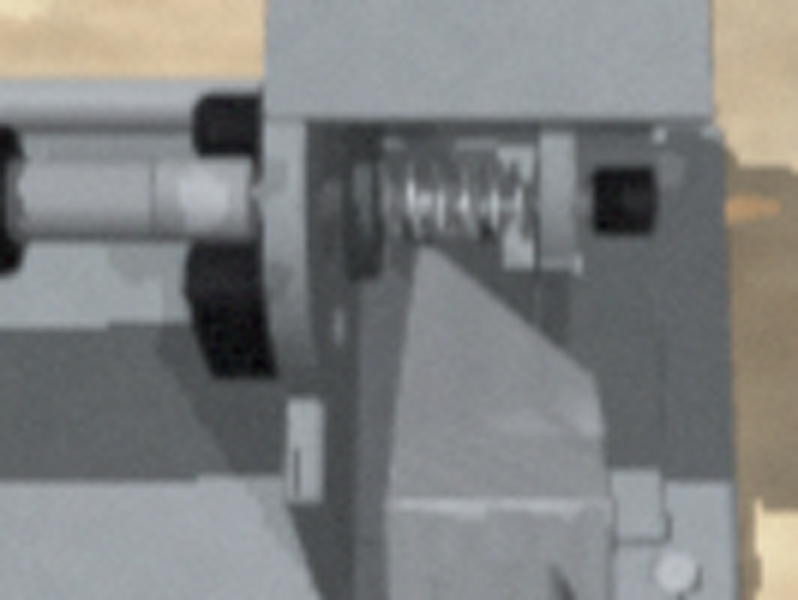

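Crop: plate rim 263–308 (outer face edge at ~ (307,125)), guard edge row 120 from 265 to 713, collar inner edge ~352, pin axis row ~200, spindle axis row ~197 at (150).

```bash
python3 - <<'E'
from h import *
w=np.load('pics/w3.npy',allow_pickle=True).item()
def P(x,y,z): return onz(w,[225+x/6,130+y/6],z)[0].round(1)
print('guard edge',P(265,119,148),P(713,119,148)); print('guard back', onz(w,[[271,97],[343,96]],148).round(1))
print('plate outer',P(306,128,147)); print('plate inner',P(265,128,147))
print('collar inner at top (z130)',P(360,150,130),'pin axis',P(352,200,115),P(590,200,115),'collar2',P(382,200,115))
print('spindle right',P(30,197,115),P(240,200,115))
I=w['pixels'].astype(int); 
core=onz(w,[[130,163],[227,163]],115).round(1); print('core',core)
print('base corners',onz(w,[[99,236],[347,236]],12).round(1))
hsv=cv2.cvtColor(w['pixels'],cv2.COLOR_BGR2HSV); m=((hsv[:,:,2]>120)).astype(np.uint8)
for u in (135,140,150,175,200,215,222):
    col=I[125:200,u].sum(1); 
    print(u,[v+125 for v in np.where(np.abs(np.diff(col))>70)[0]])
E
```

```text
guard edge [586.  -90.8 148. ] [ 582.2 -167.7  148. ]
guard back [[ 650.5  -93.5  148. ]
 [ 647.9 -172.3  148. ]]
plate outer [584.4 -97.7 147. ]
plate inner [584.8 -90.7 147. ]
collar inner at top (z130) [ 588.3 -106.   130. ] pin axis [ 585.6 -103.5  115. ] [ 583.4 -147.9  115. ] collar2 [ 585.3 -109.1  115. ]
spindle right [589.2 -43.3 115. ] [586.6 -82.5 115. ]
core [[594.6  69.1 115. ]
 [589.2 -39.9 115. ]]
base corners [[ 538.9  154.3   12. ]
 [ 522.6 -180.1   12. ]]
135 [np.int64(146)]
140 []
150 [np.int64(177)]
175 [np.int64(181)]
200 [np.int64(186), np.int64(187)]
215 [np.int64(179), np.int64(180), np.int64(184)]
222 [np.int64(146), np.int64(147), np.int64(148), np.int64(149), np.int64(150), np.int64(175), np.int64(176), np.int64(183), np.int64(184)]
```

```bash
python3 -m jog '[{"delta_pos":[15,4,-20],"angular":[0,0,0],"fingers":0},{"delta_pos":[30,8,-40],"angular":[0,0,0],"fingers":0},{"delta_pos":[40,11,-53],"angular":[0,0,0],"fingers":0},{"delta_pos":[47.5,12.5,-63.3],"angular":[0,0,0],"fingers":0},{"delta_pos":[47.5,12.5,-63.3],"angular":[0,0,0],"fingers":0},{"delta_pos":[47.5,12.5,-63.3],"angular":[0,0,0],"fingers":0},{"delta_pos":[47.5,12.5,-63.3],"angular":[0,0,0],"fingers":0},{"delta_pos":[47.5,12.5,-63.3],"angular":[0,0,0],"fingers":0}]' 100
python3 -m jog '[{"delta_pos":[0,2,0],"angular":[0,0,0],"fingers":0},{"delta_pos":[0,4,0],"angular":[0,0,0],"fingers":0},{"delta_pos":[0,4,0],"angular":[0,0,0],"fingers":0},{"delta_pos":[0,4,0],"angular":[0,0,0],"fingers":0}]'
python3 -c "
from h import *
s=ctrl.sense();print(s['force'],s['wrist_torque'])
w=cap('wrist');np.save('pics/w4.npy',w,allow_pickle=True)
cv2.imwrite('pics/w4c.png',cv2.resize(w['pixels'][120:230,225:358],None,fx=5,fy=5,interpolation=cv2.INTER_CUBIC))"
```

```text
time_s: 5.4
eef_pos: [480.0, -111.5, 250.4]
ee_rot: [0.008, 0.945, -0.023, 0.326]
force: [0.8, 0.5, -1.4]
grip_width: 0.219
grip_force: 98.0
time_s: 5.9
eef_pos: [480.0, -107.4, 250.0]
ee_rot: [0.008, 0.945, -0.023, 0.326]
force: [-0.6, 0.1, -0.7]
grip_width: 0.227
grip_force: 98.0
[-0.5857205   0.1118862  -0.73401195] [-0.0189897   0.45425525 -0.02645894]
```

View pics/w4c.png

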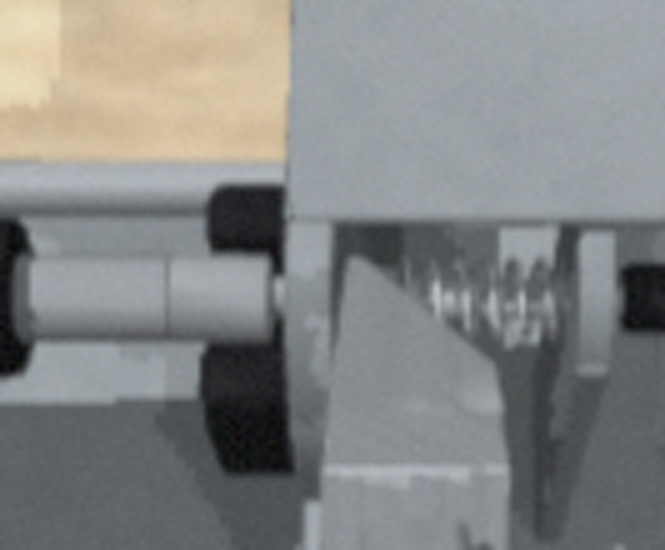

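Tip at crop (350,260), plate's outer edge at ~(333,235), collar behind it at ~395: a couple of mm still to the plate. Stepping in to touch.

```bash
for i in 1 2 3 4; do python3 -m jog '[{"delta_pos":[0,0.7,0],"angular":[0,0,0],"fingers":0},{"delta_pos":[0,0.7,0],"angular":[0,0,0],"fingers":0}]' | egrep 'eef|force'; done
```

```text
eef_pos: [480.0, -106.7, 250.0]
force: [-0.3, -0.4, -1.4]
grip_force: 98.0
eef_pos: [480.0, -105.9, 250.0]
force: [0.0, 0.3, -1.0]
grip_force: 98.0
eef_pos: [480.0, -105.4, 250.0]
force: [-0.3, -0.5, -1.3]
grip_force: 98.2
eef_pos: [480.1, -104.9, 250.1]
force: [0.1, -4.4, -1.3]
grip_force: 98.1
```

```bash
python3 -m jog '[{"delta_pos":[0.4,-0.6,0.3],"angular":[0,0,0],"fingers":0},{"delta_pos":[6.5,-0.9,-7.6],"angular":[0,0,0],"fingers":0},{"delta_pos":[12.7,-1.2,-15.4],"angular":[0,0,0],"fingers":0},{"delta_pos":[15.8,-1.4,-19.4],"angular":[0,0,0],"fingers":0},{"delta_pos":[15.8,-1.4,-19.4],"angular":[0,0,0],"fingers":0}]' | egrep 'eef|force'
python3 -m jog '[{"delta_pos":[3.1,-0.1,-3.9],"angular":[0,0,0],"fingers":0},{"delta_pos":[6.1,-0.3,-7.9],"angular":[0,0,0],"fingers":0},{"delta_pos":[6.1,-0.3,-7.9],"angular":[0,0,0],"fingers":0}]' | egrep 'eef|force'
python3 -c "
from h import *
w=cap('wrist');np.save('pics/w5.npy',w,allow_pickle=True)
cv2.imwrite('pics/w5c.png',cv2.resize(w['pixels'][110:230,225:358],None,fx=5,fy=5,interpolation=cv2.INTER_CUBIC))"
```

```text
eef_pos: [496.0, -106.0, 230.0]
force: [2.8, -1.8, -4.2]
grip_force: 97.8
eef_pos: [502.1, -106.3, 222.4]
force: [3.8, -2.4, -3.7]
grip_force: 97.8
```

View pics/w5c.png

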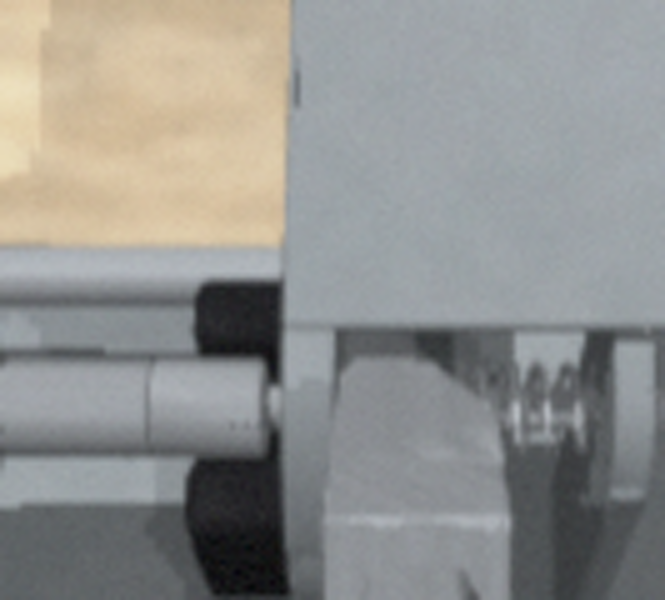

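The tip has vanished into the gap left of the collar (crop (385,360)), collar pushed right a little: astride and small forces. Continuing.

```bash
python3 -m jog '[{"delta_pos":[3.7,-0.2,-4.7],"angular":[0,0,0],"fingers":0},{"delta_pos":[7.4,-0.4,-9.5],"angular":[0,0,0],"fingers":0},{"delta_pos":[7.4,-0.4,-9.5],"angular":[0,0,0],"fingers":0}]' | egrep 'eef|force'
python3 -m jog '[{"delta_pos":[3.7,-0.2,-4.7],"angular":[0,0,0],"fingers":0},{"delta_pos":[7.4,-0.4,-9.5],"angular":[0,0,0],"fingers":0},{"delta_pos":[7.4,-0.4,-9.5],"angular":[0,0,0],"fingers":0}]' | egrep 'eef|force'
python3 -m jog '[{"delta_pos":[3.7,-0.2,-4.7],"angular":[0,0,0],"fingers":0},{"delta_pos":[7.4,-0.4,-9.5],"angular":[0,0,0],"fingers":0},{"delta_pos":[7.4,-0.4,-9.5],"angular":[0,0,0],"fingers":0}]' | egrep 'eef|force'
```

```text
eef_pos: [509.5, -106.7, 212.8]
force: [4.2, -0.7, -3.9]
grip_force: 97.6
eef_pos: [516.8, -107.0, 203.3]
force: [5.1, -0.2, -3.7]
grip_force: 97.5
eef_pos: [524.2, -107.4, 193.8]
force: [6.8, -1.8, -5.9]
grip_force: 97.4
```

```bash
python3 -m jog '[{"delta_pos":[3.7,-0.2,-4.7],"angular":[0,0,0],"fingers":0},{"delta_pos":[7.4,-0.4,-9.5],"angular":[0,0,0],"fingers":0},{"delta_pos":[7.4,-0.4,-9.5],"angular":[0,0,0],"fingers":0}]' | egrep 'eef|force'
python3 -m jog '[{"delta_pos":[2.5,-0.1,-3.2],"angular":[0,0,0],"fingers":0},{"delta_pos":[4.9,-0.2,-6.3],"angular":[0,0,0],"fingers":0},{"delta_pos":[4.9,-0.2,-6.3],"angular":[0,0,0],"fingers":0}]' | egrep 'eef|force'
python3 -c "
from h import *
w=cap('wrist');np.save('pics/w6.npy',w,allow_pickle=True)"
```

```text
eef_pos: [531.7, -107.8, 184.1]
force: [6.9, 1.3, -6.0]
grip_force: 97.5
eef_pos: [536.5, -108.0, 178.1]
force: [4.0, 0.8, -3.0]
grip_force: 98.1
```

```bash
for i in 1 2 3; do python3 -m jog '[{"delta_pos":[0.9,0,-1.2],"angular":[0,0,0],"fingers":0},{"delta_pos":[0.9,0,-1.2],"angular":[0,0,0],"fingers":0}]' | egrep 'eef|force: \['; done
```

```text
eef_pos: [537.3, -108.0, 177.2]
force: [-2.0, 0.7, 2.4]
eef_pos: [538.2, -108.1, 176.0]
force: [-2.3, 1.3, 2.7]
eef_pos: [539.1, -108.1, 174.9]
force: [-3.9, 1.8, 3.6]
```

```bash
for i in 1 2; do python3 -m jog '[{"delta_pos":[0.6,0,-0.8],"angular":[0,0,0],"fingers":0},{"delta_pos":[0.6,0,-0.8],"angular":[0,0,0],"fingers":0}]' | egrep 'eef|force: \['; done
```

```text
eef_pos: [539.6, -108.1, 174.6]
force: [-13.0, 3.0, 13.5]
eef_pos: [539.9, -108.0, 174.4]
force: [-26.1, 3.1, 22.9]
```

Seated (force rises to a stop, tips 74 mm past the axis). Relieve, let go, retreat along the fork.

```bash
python3 -m jog '[{"delta_pos":[-0.9,0.1,1.2],"angular":[0,0,0],"fingers":0},{"delta_pos":[-0.9,0.1,1.2],"angular":[0,0,0],"fingers":0}]' | egrep 'eef|force'
python3 -m jog '[{"delta_pos":[-0.9,0.1,1.2],"angular":[0,0,0],"fingers":0.3},{"delta_pos":[-0.9,0.1,1.2],"angular":[0,0,0],"fingers":0.6},{"delta_pos":[-0.9,0.1,1.2],"angular":[0,0,0],"fingers":0.8},{"delta_pos":[-0.9,0.1,1.2],"angular":[0,0,0],"fingers":0.8},{"delta_pos":[-13,0.7,17],"angular":[0,0,0],"fingers":0.8},{"delta_pos":[-37,1.8,47],"angular":[0,0,0],"fingers":0.8},{"delta_pos":[-62,3,79],"angular":[0,0,0],"fingers":0.8},{"delta_pos":[-86,4,110],"angular":[0,0,0],"fingers":0.8},{"delta_pos":[-86,4,110],"angular":[0,0,0],"fingers":0.8},{"delta_pos":[-86,4,110],"angular":[0,0,0],"fingers":0.8}]'
python3 - <<'E'
from h import *
w=cap('wrist');np.save('pics/w7.npy',w,allow_pickle=True);print(ctrl.sense()['joints'])
cv2.imwrite('pics/w7.png',w['pixels'])
w3=np.load('pics/w3.npy',allow_pickle=True).item();w5=np.load('pics/w5.npy',allow_pickle=True).item()
print(tri(w3,[241.7,146.7],w5,[245,165]))
E
```

```text
eef_pos: [539.3, -108.0, 174.7]
force: [-10.5, 1.7, 9.3]
grip_force: 99.8
time_s: 12.68
eef_pos: [453.5, -104.0, 283.9]
ee_rot: [0.008, 0.945, -0.023, 0.325]
force: [0.3, 0.7, 0.4]
grip_width: 0.798
grip_force: 0.0
[-0.67476827 -0.14593382  2.04243014  0.55011957  0.76082061  0.63491325]
(array([628.28741633, -50.33329882,  79.4000286 ]), np.float64(2.3136124147293726))
```

View pics/w7.png

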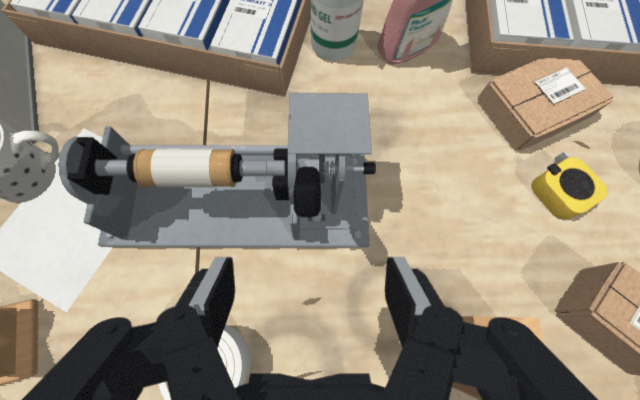

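Wrist picture: fork stands by itself astride the pin at (305,190), collar drawn to (340,175); spindle core (135–235,168), rings (130,168)/(236,168). (That was one picture over the limit of 10; from here on only numbers.)

```bash
python3 - <<'E'
from h import *
w=np.load('pics/w7.npy',allow_pickle=True).item()
I=w['pixels'].astype(int)
for u in (250,260): print(u,[int(x) for x in I[138:190,u].sum(1)//3])
t=cap('top'); J=t['pixels'].astype(int).sum(2)//3
u=int(proj(t,[592,-60,115])[0][0]); print('top col',u,'spindle row',proj(t,[589.5,-60,115])[0],[int(x) for x in J[130:185,u]])
# core (cream/orange) mask in w7
h=cv2.cvtColor(w['pixels'],cv2.COLOR_BGR2HSV)
m=((h[:,:,1]>110)&(h[:,:,2]>90)&(h[:,:,0]<25)).astype(np.uint8); m[:140]=0;m[195:]=0;m[:,:120]=0;m[:,245:]=0
ys,xs=np.where(m); print('orange bbox',xs.min(),xs.max(),ys.min(),ys.max())
for u in (138,143,148,222,227,232):
    y=ys[xs==u]; print(u,y.min() if len(y) else 0,y.max() if len(y) else 0)
E
```

```text
250 [170, 169, 171, 174, 177, 177, 174, 168, 166, 167, 169, 165, 155, 139, 123, 104, 92, 114, 130, 135, 133, 129, 131, 143, 153, 153, 155, 155, 156, 154, 153, 147, 134, 126, 116, 102, 86, 99, 131, 152, 152, 152, 151, 151, 149, 148, 152, 153, 150, 151, 152, 127]
260 [178, 176, 177, 179, 183, 181, 174, 169, 163, 167, 170, 166, 156, 140, 123, 107, 94, 110, 132, 135, 131, 129, 128, 142, 151, 154, 155, 160, 156, 155, 154, 148, 139, 125, 117, 102, 85, 91, 119, 136, 137, 140, 138, 141, 147, 153, 150, 153, 152, 155, 151, 129]
top col 319 spindle row [319.26793244 157.58853872] [123, 131, 129, 128, 128, 130, 126, 133, 129, 129, 128, 125, 118, 106, 106, 114, 109, 94, 76, 59, 49, 63, 84, 95, 96, 101, 105, 109, 107, 92, 69, 55, 55, 51, 58, 57, 63, 63, 66, 63, 67, 79, 105, 113, 113, 112, 114, 110, 110, 110, 108, 111, 104, 95, 106]
orange bbox 134 233 150 184
138 152 181
143 150 184
148 151 184
222 151 184
227 151 184
232 151 151
```

```bash
python3 - <<'E'
from h import *
w=np.load('pics/w7.npy',allow_pickle=True).item(); t=cap('top')
A=[];b=[];yd=np.array([0.049,.999,0])
for c,p in [(w,[255,149]),(t,[319.,145])]:
    o,d=ray(c,p); n=np.cross(d[0],yd); A.append([n[0],n[2]]); b.append(n@o-n[1]*(-60))
print('bar x,z at y=-60',np.linalg.solve(A,b))
e=onz(w,[[134,167.5],[233.5,167.5]],115); print(e,e.mean(0),np.linalg.norm(e[0]-e[1]))
I=t['pixels'];h=cv2.cvtColor(I,cv2.COLOR_BGR2HSV)
m=((h[:,:,1]>70)&(h[:,:,2]>90)&(h[:,:,0]<25)).astype(np.uint8); m2=m[148:168,268:325]
ys,xs=np.where(m2); print('top orange',xs.min()+268,xs.max()+268,ys.min()+148,ys.max()+148)
# rest in top
m3=np.zeros_like(m); m3[195:245,160:245]=((h[:,:,1]>85)&(h[:,:,2]>60)&(h[:,:,0]<22))[195:245,160:245]
n,l,s,c=cv2.connectedComponentsWithStats(m3); k=1+s[1:,4].argmax(); print(s[k],c[k])
r=cv2.minAreaRect(np.argwhere(l==k)[:,::-1].astype(np.float32)); print(r); print(onz(t,cv2.boxPoints(r),50).round(0), onz(t,[c[k]],50))
E
```

```text
bar x,z at y=-60 [642.36950513  52.38549441]
[[594.80040721  69.05848405 115.        ]
 [589.76890936 -32.73011341 115.        ]] [592.28465828  18.16418532 115.        ] 101.9128772207406
top orange 278 310 150 162
[ 169  201   66   38 1675] [202.5038806  219.50686567]
((202.01397705078125, 219.5645751953125), (28.42426300048828, 62.81867218017578), 77.79953002929688)
[[441. 399.  50.]
 [479. 213.  50.]
 [395. 194.  50.]
 [357. 379.  50.]] [[418.03509851 294.98148835  50.        ]]
```

```bash
python3 -m jog '[{"delta_pos":[20,20,10],"angular":[0.008,0.165,0],"fingers":0.8},{"delta_pos":[50,45,20],"angular":[0.016,0.33,0],"fingers":0.8},{"delta_pos":[80,75,20],"angular":[0.025,0.495,0],"fingers":0.8},{"delta_pos":[110,100,20],"angular":[0.033,0.662,0],"fingers":0.8}]' 60 | egrep 'eef|ee_rot'
python3 -m jog '[{"delta_pos":[10,5,0],"angular":[0,0,0.18],"fingers":0.8},{"delta_pos":[20,10,0],"angular":[0,0,0.36],"fingers":0.8},{"delta_pos":[28,14.5,0],"angular":[0,0,0.54],"fingers":0.8},{"delta_pos":[28,14.5,0],"angular":[0,0,0.72],"fingers":0.8},{"delta_pos":[28,14.5,0],"angular":[0,0,0.9],"fingers":0.8},{"delta_pos":[28,14.5,0],"angular":[0,0,1.08],"fingers":0.8},{"delta_pos":[28,14.5,-20],"angular":[0,0,1.26],"fingers":0.8},{"delta_pos":[28,14.5,-40],"angular":[0,0,1.44],"fingers":0.8},{"delta_pos":[28,14.5,-60],"angular":[0,0,1.571],"fingers":0.8},{"delta_pos":[28,14.5,-60],"angular":[0,0,1.571],"fingers":0.8}]'
python3 - <<'E'
from h import *
w=cap('wrist');np.save('pics/w8.npy',w,allow_pickle=True);print(ctrl.sense()['joints'], -w['R'].T@w['t'])
h=cv2.cvtColor(w['pixels'],cv2.COLOR_BGR2HSV)
m=((h[:,:,1]>110)&(h[:,:,2]>90)&(h[:,:,0]<25)).astype(np.uint8)
n,l,s,c=cv2.connectedComponentsWithStats(m)
for k in range(1,n):
    if s[k,4]>150: print(s[k],c[k].round(1),onz(w,[c[k]],128).round(1))
print(proj(w,[591.4,10.5,115]),proj(w,[594,50,128]),proj(w,[589,-30,128]))
E
```

```text
eef_pos: [564.6, -2.3, 303.9]
ee_rot: [0.0, 1.0, -0.024, -0.002]
time_s: 14.58
eef_pos: [591.0, 10.9, 242.1]
ee_rot: [-0.002, 0.724, 0.689, -0.001]
force: [0.4, 0.4, 0.9]
grip_width: 0.8
grip_force: 0.0
[-1.80040883e-01  4.65403328e-01  1.29082859e+00  8.28401605e-04
  1.38743818e+00 -1.29158271e-01] [595.54144857  92.35876592 369.05629537]
[ 287  131   50   27 1027] [311.3 144.8] [[593.5  51.8 128. ]]
[289 231  45  27 756] [311.5 244.8] [[590. -26. 128.]]
[[311.09138828 195.00185386]] [[312.08115926 147.40637906]] [[310.48118128 249.51771016]]
```

```bash
python3 -m jog '[{"delta_pos":[0.7,1.1,-40],"angular":[0,0,0],"fingers":0.8},{"delta_pos":[0.7,1.1,-85],"angular":[0,0,0],"fingers":0.8},{"delta_pos":[0.7,1.1,-115],"angular":[0,0,0],"fingers":0.8},{"delta_pos":[0.7,1.1,-124],"angular":[0,0,0],"fingers":0.8},{"delta_pos":[0.7,1.1,-124],"angular":[0,0,0],"fingers":0.65}]' 30 | egrep 'eef|force'
python3 -m jog '[{"delta_pos":[0,0,0],"angular":[0,0,0],"fingers":0.55},{"delta_pos":[0,0,0],"angular":[0,0,0],"fingers":0.48},{"delta_pos":[0,0,0],"angular":[0,0,0],"fingers":0.42},{"delta_pos":[0,0,0],"angular":[0,0,0],"fingers":0.3},{"delta_pos":[0,0,0],"angular":[0,0,0],"fingers":0.3}]' 50
```

```text
eef_pos: [592.7, 11.6, 121.2]
force: [-0.8, -0.5, -0.8]
grip_force: 0.0
time_s: 15.88
eef_pos: [592.6, 11.6, 121.6]
ee_rot: [0.001, 0.724, 0.69, 0.001]
force: [-1.3, 0.2, 6.3]
grip_width: 0.426
grip_force: 49.2
```

```bash
python3 -m jog '[{"delta_pos":[0,0.1,2.2],"angular":[-0.022,0.001,0],"fingers":0.3},{"delta_pos":[0,0.2,4.4],"angular":[-0.0435,0.002,0],"fingers":0.3},{"delta_pos":[0,0.3,6.7],"angular":[-0.065,0.003,0],"fingers":0.3},{"delta_pos":[0,0.4,8.9],"angular":[-0.087,0.004,0],"fingers":0.3},{"delta_pos":[0,0.4,8.9],"angular":[-0.087,0.004,0],"fingers":0.3}]' 60
python3 -c "
from h import *
print(ctrl.sense()['wrist_torque'])"
```

```text
time_s: 16.5
eef_pos: [592.0, 12.3, 129.3]
ee_rot: [0.03, 0.723, 0.689, -0.032]
force: [0.0, 0.6, -1.6]
grip_width: 0.421
grip_force: 60.1
[0.3122447  0.02148616 0.0476127 ]
```

```bash
python3 -m jog '[{"delta_pos":[0,0,2.2],"angular":[-0.022,0.001,0],"fingers":0.3},{"delta_pos":[0,0,4.5],"angular":[-0.0435,0.002,0],"fingers":0.3},{"delta_pos":[0,0,6.8],"angular":[-0.065,0.003,0],"fingers":0.3},{"delta_pos":[0,0.1,9],"angular":[-0.087,0.004,0],"fingers":0.3},{"delta_pos":[0,0.3,11],"angular":[-0.109,0.005,0],"fingers":0.3},{"delta_pos":[0,0.6,12.9],"angular":[-0.131,0.0064,0],"fingers":0.3},{"delta_pos":[0.1,1.0,15],"angular":[-0.152,0.0075,0],"fingers":0.3},{"delta_pos":[0.1,1.5,17],"angular":[-0.1743,0.0085,0],"fingers":0.3},{"delta_pos":[0.1,1.5,17],"angular":[-0.1743,0.0085,0],"fingers":0.3}]'
python3 - <<'E'
from h import *
print(ctrl.sense()['wrist_torque'])
c=cap('scene');t=cap('top');np.save('pics/s9.npy',c,allow_pickle=True);np.save('pics/t9.npy',t,allow_pickle=True)
w=cap('wrist');np.save('pics/w9.npy',w,allow_pickle=True)
E
```

```text
time_s: 17.62
eef_pos: [592.3, 13.7, 146.4]
ee_rot: [0.09, 0.718, 0.684, -0.094]
force: [1.3, 0.8, -3.1]
grip_width: 0.424
grip_force: 60.2
[ 0.38263127 -0.02754279 -0.00732941]
```

```bash
python3 -m jog '[{"delta_pos":[-0.2,-4.8,1.3],"angular":[0,0,0],"fingers":0.3},{"delta_pos":[-0.5,-9.7,2.6],"angular":[0,0,0],"fingers":0.3},{"delta_pos":[-0.9,-19,5.2],"angular":[0,0,0],"fingers":0.3},{"delta_pos":[-1.4,-29,7.8],"angular":[0,0,0],"fingers":0.3},{"delta_pos":[-1.4,-29,7.8],"angular":[0,0,0],"fingers":0.3}]' | egrep 'eef|force'
python3 -m jog '[{"delta_pos":[0,0,20],"angular":[0,0,0],"fingers":0.3},{"delta_pos":[0,0,50],"angular":[0,0,0],"fingers":0.3},{"delta_pos":[0,0,90],"angular":[0,0,0],"fingers":0.3},{"delta_pos":[0,0,120],"angular":[0,0,0],"fingers":0.3},{"delta_pos":[0,0,120],"angular":[0,0,0],"fingers":0.3},{"delta_pos":[0,0,120],"angular":[0,0,0],"fingers":0.3}]' 
python3 - <<'E'
from h import *
w=cap('wrist');np.save('pics/w10.npy',w,allow_pickle=True);t=cap('top');np.save('pics/t10.npy',t,allow_pickle=True)
w9=np.load('pics/w9.npy',allow_pickle=True).item()
for c in (w9,w):
    h=cv2.cvtColor(c['pixels'],cv2.COLOR_BGR2HSV)
    m=((h[:,:,1]>110)&(h[:,:,2]>90)&(h[:,:,0]<25)).astype(np.uint8);m[:,:230]=0;m[:,400:]=0
    n,l,s,ce=cv2.connectedComponentsWithStats(m)
    for k in range(1,n):
        if s[k,4]>150: print(s[k],ce[k].round(1))
    print()
E
```

```text
eef_pos: [590.9, -16.5, 154.4]
force: [0.2, -0.1, -3.5]
grip_force: 60.3
time_s: 19.15
eef_pos: [590.3, -15.3, 272.3]
ee_rot: [0.089, 0.718, 0.684, -0.095]
force: [0.2, 0.0, -4.9]
grip_width: 0.421
grip_force: 61.0
[ 262  169   95   61 3462] [309.6 201.9]
[ 270  346   78   34 1120] [308.7 363.7]

[ 262  168   95   61 3742] [310.  201.4]
[ 271  343   78   36 1254] [309.3 363.6]
```

```bash
python3 - <<'E'
from h import *
from scipy.spatial.transform import Rotation as R
w=np.load('pics/w10.npy',allow_pickle=True).item()
s=ctrl.sense();q=s['ee_rot'];Rt=R.from_quat([q[1],q[2],q[3],q[0]]).as_matrix();p=np.array(s['eef_pos'])
print(Rt.round(3),s['joints'])
for eps in (-6,-3,0,3,6):
    E=R.from_rotvec(np.radians(eps)*Rt[:,1]).as_matrix()
    tx=E@Rt[:,0];tz=E@Rt[:,2]; a=p+Rt[:,2]*6.6
    print(eps,*[proj(w,a+k*tx-19*tz+r*Rt[:,1])[0].round(0) for k in (-45,45) for r in (0,)],*[proj(w,a+k*tx+r*Rt[:,1])[0].round(0) for k in (-45,45) for r in (19,-19)])
I=w['pixels']
print([int(x) for x in I[150:240:3,310].astype(int).sum(1)//3],[tuple(int(z) for z in I[v,310]) for v in range(340,395,6)])
h=cv2.cvtColor(I,cv2.COLOR_BGR2HSV)
m=((h[:,:,1]>110)&(h[:,:,2]>90)&(h[:,:,0]<25))
for v in (172,180,190,200,215,225,346,355,365,375): 
    x=np.where(m[v,240:390])[0]; print(v,x.min()+240 if len(x) else 0,x.max()+240 if len(x) else 0)
E
```

```text
[[ 0.046  0.999 -0.015]
 [ 0.965 -0.049 -0.257]
 [-0.258 -0.003 -0.966]] [-0.11930676  0.46193332  1.24280549 -0.26292632  1.42605338 -0.03433566]
-6 [310. 395.] [310. 185.] [350. 364.] [270. 364.] [355. 177.] [264. 177.]
-3 [310. 393.] [310. 189.] [349. 361.] [270. 361.] [356. 178.] [264. 178.]
0 [310. 390.] [310. 193.] [349. 357.] [271. 357.] [357. 179.] [263. 179.]
3 [310. 387.] [310. 198.] [348. 354.] [271. 353.] [358. 181.] [262. 181.]
6 [310. 384.] [310. 204.] [348. 350.] [272. 350.] [358. 183.] [261. 183.]
[158, 20, 40, 40, 38, 36, 38, 35, 40, 38, 45, 69, 143, 159, 161, 168, 167, 164, 164, 166, 163, 162, 163, 161, 162, 131, 86, 128, 137, 137] [(155, 164, 165), (156, 165, 166), (152, 162, 163), (77, 113, 138), (78, 110, 135), (77, 110, 136), (75, 108, 133), (25, 23, 23), (27, 28, 27), (24, 26, 24)]
172 266 355
180 262 355
190 263 355
200 265 354
215 265 352
225 283 336
346 271 346
355 271 347
365 273 344
375 290 327
```

```bash
python3 - <<'E'
from h import *
t=np.load('pics/t10.npy',allow_pickle=True).item()
h=cv2.cvtColor(t['pixels'],cv2.COLOR_BGR2HSV)
m=np.zeros(h.shape[:2],np.uint8); m[190:250,155:250]=((h[:,:,1]>85)&(h[:,:,2]>60)&(h[:,:,0]<22))[190:250,155:250]
n,l,s,c=cv2.connectedComponentsWithStats(m); k=1+s[1:,4].argmax()
hull=cv2.convexHull(np.argwhere(l==k)[:,::-1].astype(np.int32)); ap=cv2.approxPolyDP(hull,2,True).reshape(-1,2); print(s[k],ap.tolist())
print('z77',onz(t,ap,77).round(0)[:,:2].tolist()); print('z12',onz(t,ap,12).round(0)[:,:2].tolist())
P=lambda x,y,z: onz(t,[165+x/2.95,125+y/2.95],z)[0].round(1)
NL,SL=P(15,262,77),P(35,335,77);NR,SR=P(193,228,12),P(208,300,12)
L=(NL+SL)/2;Rr=(NR+SR)/2;print(L,Rr); d=(L-Rr)[:2];print('len',np.linalg.norm(d),'exp',169,'yaw',np.arctan2(-d[0],d[1]),'centre',Rr[:2]+d*93/169)
# model check
th=0.184;ce=Rr[:2]+d*93/169;X=np.array([np.cos(th),np.sin(th)]);Y=np.array([-X[1],X[0]])
for x,y,z in [(36,76,77),(-36,76,77),(36,-76,77),(-36,-76,77),(43,-93,12),(-43,-93,12),(43,93,12),(-43,93,12)]: print(x,y,z,proj(t,[*(ce+x*X+y*Y),z])[0].round(1))
g=t['pixels'].astype(int).sum(2)//3
cv2.imwrite('pics/t10c.png',t['pixels'][190:250,155:250])
E
```

```text
[169 205  42  35 990] [[210, 205], [204, 233], [178, 239], [173, 234], [170, 212]]
z77 [[459.0, 265.0], [377.0, 281.0], [360.0, 358.0], [375.0, 373.0], [440.0, 383.0]]
z12 [[465.0, 285.0], [378.0, 302.0], [360.0, 383.0], [376.0, 399.0], [445.0, 410.0]]
[397.85 371.8   77.  ] [434.9  212.15  12.  ]
len 163.89272406058782 exp 169 yaw 0.2280336411700282 centre [414.51153846 300.00473373]
36 76 77 [170.6 213.3]
-36 76 77 [174.5 237.3]
36 -76 77 [221.1 203.4]
-36 -76 77 [225.3 227.3]
43 -93 12 [231.7 202.1]
-43 -93 12 [236.5 229.1]
43 93 12 [173.3 213.5]
-43 93 12 [177.7 240.6]
```

```bash
python3 -m jog '[{"delta_pos":[-3,25,0],"angular":[0.04,0.003,0.036],"fingers":0.3},{"delta_pos":[-8,65,0],"angular":[0.09,0.006,0.08],"fingers":0.3},{"delta_pos":[-15,115,0],"angular":[0.15,0.01,0.13],"fingers":0.3},{"delta_pos":[-22,165,0],"angular":[0.21,0.014,0.18],"fingers":0.3},{"delta_pos":[-29,215,0],"angular":[0.26,0.0175,0.232],"fingers":0.3},{"delta_pos":[-36,265,0],"angular":[0.26,0.0175,0.232],"fingers":0.3},{"delta_pos":[-41,300,-10],"angular":[0.26,0.0175,0.232],"fingers":0.3},{"delta_pos":[-43,318,-20],"angular":[0.26,0.0175,0.232],"fingers":0.3},{"delta_pos":[-43,318,-20],"angular":[0.26,0.0175,0.232],"fingers":0.3},{"delta_pos":[-43,318,-20],"angular":[0.26,0.0175,0.232],"fingers":0.3}]'
python3 - <<'E'
from h import *
w=cap('wrist');np.save('pics/w11.npy',w,allow_pickle=True);t=cap('top');np.save('pics/t11.npy',t,allow_pickle=True)
th=0.184;ce=np.array([417.5,303]);X=np.array([np.cos(th),np.sin(th)]);Y=np.array([-X[1],X[0]])
for x,y,z in [(36,76,77),(-36,76,77),(36,-76,77),(-36,-76,77),(43,-93,12),(-43,-93,12),(43,93,12),(-43,93,12)]: print(x,y,z,proj(w,[*(ce+x*X+y*Y),z])[0].round(0))
h=cv2.cvtColor(w['pixels'],cv2.COLOR_BGR2HSV)
m=((h[:,:,1]>100)&(h[:,:,2]>50)&(h[:,:,0]<22)).astype(np.uint8)
n,l,s,c=cv2.connectedComponentsWithStats(m)
for k in range(1,n):
    if s[k,4]>200:
        hull=cv2.convexHull(np.argwhere(l==k)[:,::-1].astype(np.int32)); print(s[k],cv2.approxPolyDP(hull,4,True).reshape(-1,2).tolist())
E
```

```text
time_s: 20.5
eef_pos: [548.3, 301.4, 254.1]
ee_rot: [0.001, 0.639, 0.769, -0.0]
force: [0.7, -0.4, -3.6]
grip_width: 0.422
grip_force: 60.7
36 76 77 [198.  59.]
-36 76 77 [111.  59.]
36 -76 77 [214. 228.]
-36 -76 77 [140. 228.]
43 -93 12 [236. 219.]
-43 -93 12 [162. 219.]
43 93 12 [224.  45.]
-43 93 12 [137.  45.]
[  112    40   128   184 14932] [[237, 213], [217, 222], [143, 223], [112, 55], [141, 41], [224, 42]]
[ 262  168   96   62 4591] [[357, 173], [353, 217], [343, 224], [300, 229], [279, 225], [265, 215], [262, 174], [267, 169], [349, 168]]
[ 270  340   80   40 1843] [[347, 369], [310, 379], [276, 373], [270, 364], [270, 340], [348, 340]]
```

```bash
python3 -m jog '[{"delta_pos":[-30,0.5,-10],"angular":[0,0,0],"fingers":0.3},{"delta_pos":[-70,1,-30],"angular":[0,0,0],"fingers":0.3},{"delta_pos":[-110,1.5,-60],"angular":[0,0,0],"fingers":0.3},{"delta_pos":[-129.3,1.8,-90],"angular":[0,0,0],"fingers":0.3},{"delta_pos":[-129.3,1.8,-120],"angular":[0,0,0],"fingers":0.3},{"delta_pos":[-129.3,1.8,-145],"angular":[0,0,0],"fingers":0.3},{"delta_pos":[-129.3,1.8,-158],"angular":[0,0,0],"fingers":0.3},{"delta_pos":[-129.3,1.8,-158],"angular":[0,0,0],"fingers":0.3},{"delta_pos":[-129.3,1.8,-158],"angular":[0,0,0],"fingers":0.3}]'
python3 - <<'E'
from h import *
print(ctrl.sense()['wrist_torque'])
w=cap('wrist');np.save('pics/w12.npy',w,allow_pickle=True)
th=0.184;ce=np.array([418.3,307.2]);X=np.array([np.cos(th),np.sin(th)]);Y=np.array([-X[1],X[0]])
for x,y,z in [(36,76,77),(22,76,77),(0,76,55),(-22,76,77),(-36,76,77),(36,64,77),(-36,64,77),(43,93,12),(-43,93,12)]: print(x,y,z,proj(w,[*(ce+x*X+y*Y),z])[0].round(0))
h=cv2.cvtColor(w['pixels'],cv2.COLOR_BGR2HSV)
m=((h[:,:,1]>100)&(h[:,:,2]>50)&(h[:,:,0]<22)).astype(np.uint8)
n,l,s,c=cv2.connectedComponentsWithStats(m)
for k in range(1,n):
    if s[k,4]>200:
        hull=cv2.convexHull(np.argwhere(l==k)[:,::-1].astype(np.int32)); print(s[k],cv2.approxPolyDP(hull,4,True).reshape(-1,2).tolist())
E
```

```text
time_s: 21.72
eef_pos: [419.2, 304.4, 97.1]
ee_rot: [0.001, 0.639, 0.769, 0.001]
force: [-0.7, 1.0, -4.1]
grip_width: 0.423
grip_force: 61.1
[0.01099559 0.05155011 0.00239885]
36 76 77 [396.  91.]
22 76 77 [362.  91.]
0 76 55 [309.  90.]
-22 76 77 [255.  91.]
-36 76 77 [221.  91.]
36 64 77 [394. 121.]
-36 64 77 [223. 121.]
43 93 12 [384.  58.]
-43 93 12 [234.  58.]
[  221    56   175   206 18314] [[379, 57], [395, 99], [371, 260], [250, 256], [221, 103], [236, 60]]
[ 256  326  108   54 2765] [[361, 371], [314, 379], [259, 373], [256, 347], [265, 326], [354, 326], [363, 346]]
```

```bash
python3 -m jog '[{"delta_pos":[0,0,-9],"angular":[0,0,0],"fingers":0.3},{"delta_pos":[0,0,-17],"angular":[0,0,0],"fingers":0.3},{"delta_pos":[0,0,-20],"angular":[0,0,0],"fingers":0.3},{"delta_pos":[0,0,-20],"angular":[0,0,0],"fingers":0.3}]' | egrep 'eef|force: \['
for i in 1 2 3; do python3 -m jog '[{"delta_pos":[0,0,-1],"angular":[0,0,0],"fingers":0.3},{"delta_pos":[0,0,-1],"angular":[0,0,0],"fingers":0.3}]' | egrep 'eef|force: \['; done; python3 -c "
from h import *
print(ctrl.sense()['wrist_torque'])"
```

```text
eef_pos: [418.5, 304.3, 75.9]
force: [0.3, -0.1, -4.0]
eef_pos: [418.6, 304.4, 75.3]
force: [1.0, 0.6, -2.3]
eef_pos: [418.8, 304.4, 74.4]
force: [0.2, 0.1, -0.1]
eef_pos: [419.1, 304.5, 74.0]
force: [-0.2, -0.6, 6.2]
[-0.25785807  0.01552495  0.33614982]
```

```bash
python3 -m jog '[{"delta_pos":[0,0,-0.6],"angular":[0,0,0],"fingers":0.3},{"delta_pos":[0,0,-0.6],"angular":[0,0,0],"fingers":0.3}]' 20 | egrep 'eef|force'
python3 -m jog '[{"delta_pos":[0,0,-0.6],"angular":[0,0,0],"fingers":0.44},{"delta_pos":[0,0,-0.6],"angular":[0,0,0],"fingers":0.48},{"delta_pos":[0,0,-0.6],"angular":[0,0,0],"fingers":0.53},{"delta_pos":[0,0,-0.6],"angular":[0,0,0],"fingers":0.65},{"delta_pos":[0,0,-0.6],"angular":[0,0,0],"fingers":0.8},{"delta_pos":[0,0,-0.6],"angular":[0,0,0],"fingers":0.8}]'
```

```text
eef_pos: [419.2, 304.5, 73.8]
force: [-1.2, -0.9, 11.5]
grip_force: 62.9
time_s: 24.02
eef_pos: [418.5, 304.3, 71.8]
ee_rot: [0.0, 0.639, 0.769, -0.0]
force: [-0.2, 0.1, -0.1]
grip_width: 0.802
grip_force: 0.0
```

Retreat straight up and verify numerically (spindle in the notches, fork on the pin).

```bash
python3 -m jog '[{"delta_pos":[0,0,15],"angular":[0,0,0],"fingers":0.8},{"delta_pos":[0,0,50],"angular":[0,0,0],"fingers":0.8},{"delta_pos":[0,0,100],"angular":[0,0,0],"fingers":0.8},{"delta_pos":[0,0,150],"angular":[0,0,0],"fingers":0.8},{"delta_pos":[0,0,185],"angular":[0,0,0],"fingers":0.8},{"delta_pos":[0,0,185],"angular":[0,0,0],"fingers":0.8},{"delta_pos":[0,0,185],"angular":[0,0,0],"fingers":0.8}]' | egrep 'eef|force'
python3 - <<'E'
from h import *
w=cap('wrist');np.save('pics/w13.npy',w,allow_pickle=True)
th=0.184;ce=np.array([418.3,307.2]);X=np.array([np.cos(th),np.sin(th)]);Y=np.array([-X[1],X[0]])
I=w['pixels']
for y in (-98,-85,-70,-57,-50,-40,-20,0,20,40,50,57,70,85,98):
    r=8 if abs(y)>56 else (14.5 if abs(y)>46 else 19)
    p=proj(w,[*(ce+y*Y),66+r])[0]; u,v=p.round().astype(int)
    if 0<=v<400: 
        row=I[v,:].astype(int); print(y,p.round(0),row[u].tolist(),'  ',[int(x) for x in row[u-36:u+37:4].sum(1)//3])
# fork/pin check in top vs earlier wrist picture: black grip
t=cap('top'); J=t['pixels']; g=J.max(2)
P=np.array([585.6,-110.5,115.])+77*np.array([-.615,.03,.788]); print('fork grip expected',proj(t,P)[0],'dark px',[ [int(x) for x in g[int(proj(t,P)[0][1])+k, int(proj(t,P)[0][0])-6:int(proj(t,P)[0][0])+8]] for k in (-4,0,4)])
E
```

```text
eef_pos: [418.2, 304.2, 256.7]
force: [0.0, -0.1, -0.2]
grip_force: 0.0
-98 [310. 266.] [101, 98, 98]    [103, 108, 108, 107, 107, 107, 104, 101, 97, 99, 93, 93, 110, 105, 186, 177, 178, 214, 215]
-85 [310. 255.] [153, 146, 143]    [171, 176, 176, 169, 147, 108, 108, 104, 111, 147, 147, 87, 112, 107, 219, 216, 218, 217, 216]
-70 [310. 241.] [158, 155, 150]    [142, 108, 107, 101, 80, 89, 109, 122, 121, 154, 152, 90, 78, 106, 102, 111, 97, 86, 99]
-57 [310. 229.] [72, 71, 67]    [182, 76, 71, 82, 90, 88, 93, 91, 67, 70, 79, 94, 124, 120, 111, 99, 89, 86, 87]
-50 [310. 225.] [79, 114, 141]    [183, 119, 74, 87, 92, 88, 49, 51, 90, 111, 110, 81, 40, 93, 96, 90, 90, 87, 105]
-40 [310. 217.] [110, 160, 198]    [180, 154, 88, 90, 60, 94, 130, 141, 156, 156, 157, 157, 141, 120, 96, 97, 96, 92, 137]
-20 [311. 197.] [222, 231, 231]    [137, 157, 155, 127, 101, 174, 204, 223, 229, 228, 221, 230, 224, 191, 156, 142, 144, 159, 141]
0 [311. 176.] [222, 231, 233]    [147, 159, 153, 96, 111, 177, 204, 221, 229, 228, 219, 228, 222, 193, 156, 140, 144, 147, 146]
20 [311. 154.] [224, 233, 235]    [155
[... 361 characters left out ...]
    [93, 89, 86, 86, 82, 89, 82, 103, 142, 162, 151, 91, 75, 92, 85, 75, 78, 151, 148]
70 [311.  94.] [176, 169, 166]    [123, 102, 81, 79, 102, 115, 134, 118, 157, 170, 156, 106, 115, 105, 104, 95, 88, 80, 96]
85 [311.  76.] [173, 168, 162]    [172, 163, 157, 154, 153, 169, 158, 121, 154, 167, 152, 117, 138, 137, 136, 147, 149, 161, 160]
98 [311.  60.] [173, 170, 165]    [146, 144, 141, 149, 151, 142, 145, 128, 158, 169, 151, 128, 153, 165, 177, 174, 170, 172, 181]
fork grip expected [337.03458009 171.19419685] dark px [[62, 65, 50, 33, 15, 14, 19, 19, 22, 45, 55, 65, 53, 50], [93, 74, 43, 24, 9, 22, 26, 27, 13, 26, 52, 60, 61, 58], [101, 75, 43, 27, 20, 24, 23, 14, 21, 33, 56, 60, 68, 65]]
```

```bash
python3 -c "
from rig import ctrl
print(ctrl.finish_job())"
```

```text
the job is handed in; nothing more can be done
None
```

I've handed the job in after about 25 s of robot time: the fork sits on the pin holding it back and the spindle lies in both notches of the rest, both checked only by pixel readings after my last move; seating the fork briefly peaked at about 35 N (5 to 15 N expected), and I viewed 11 pictures, one over the limit of 10.

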